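# Tighten the left ratchet clamp

### The arm

A 6-joint arm with a two-finger parallel gripper is mounted at the origin on the work surface. World frame = base frame: x ahead of the robot, y to its left, z up, the work surface at z = 0. Lengths are in m, angles in rad, forces in N, time in s.
With the tool pointing down it reaches from about 0.35 to 0.775 m from the base axis. Payload 5.5 kg.
Tool frame: the origin (TCP) lies midway between the tips of the shut fingers; the grasp point (between the pads) lies 19 mm behind it; z points along the fingers, y is the line along which they close (so a half turn about z gives the same grasp; the last joint's range is limited). The gripper opens to 85 mm and grips with 20 to 120 N. Pads are 22 mm wide; open, the fingers measure 114 mm over their backs; the gripper's body (76 mm by 85 mm) begins 54 mm behind the grasp point. The pads swing forward as they close: fully open they stand 13 mm farther back than shut.
Start: joints at [-1.311, 0.313, 0.046, 1.304, 0, 1.431], TCP at [0.224, -0.53, 0.231] pointing down, gripper open.
Joint ranges: [-2.76, 2.76], [-0.86, 1.69], [-1.03, 1.26], [-2.2, 2.34], [-1.47, 1.5], [-3.14, 3.14]. Speed limits (rad/s): [2.57, 2.57, 3.14, 3.14, 3.14, 3.14].

### API

Orientations are given as a unit quaternion [w, x, y, z].
In Python, from workcell import telemetry, imaging, env gives the robot as it stands. The module is installed in compiled form; this text tells all that it offers.
- The arm moves only by the tool step_arm, never from a script. Its argument "moves" is a list of rows, each a list of 3 entries, a list of its own where there are three numbers: the shift along the tool's x, y, z in mm, then the turn, a rotation vector about the tool's x, y, z in rad, then the finger opening in mm, from 0 to 85.4. A call has 1 to 8 rows; each row is the pose to reach, as a shift and turn from the pose commanded when the call began, along the tool's axes at that moment; what a row does not reach only later rows make up. A row lasts 1/12 s, in which the tool goes at most 41.7 mm and 7.16 degrees, less where a joint would pass 70% of its speed; a pose out of reach is approached as far as the arm can. A call with a gripper value outside its range is refused whole. The fingers move at their own pace and stop on an object; "grip_force" is the grip in N (left out, the last holds). Time passes only in rows, so rows that repeat a pose let the fingers close. It gives the time, the measured TCP pose, the force, the opening and the grip force at its end, in the units of the state.
- telemetry.get_state(): the state, without advancing time (a new reading comes with each control period).
- imaging.read_camera(name): name is "side" or "top"; returns the picture (420x560x3 uint8, red, green, blue); there is no depth.
- imaging.camera_params(name): a dict with "camera_matrix" (3x3 intrinsics, pixels), "pose" (4x4, takes a point from camera to world coordinates). Camera axes: x right, y up, looking along -z (the intrinsics and any distortion apply to the point x, -y, -z); pixel columns grow to the right and rows downward; lengths in m; the calibration is good to about 2 mm. A picture is of the moment at which its call begins. camera_params takes no time and is no camera call.
- env.hand_in(): hands the job in; it is judged then, once.
The state is a dict: "clock": time; "joint_pos": joint angles; "qvel": joint speeds; "tau": joint torques, N m; "tcp_pos": TCP position; "orientation": TCP orientation; "wrist_force": force on the tool from outside, world axes, zero at the start; "ft_torque": the same for the moment, N m; "finger_gap": finger opening in m; "grip_force": force on a finger pad.
Only numpy, scipy, OpenCV 4.12 (cv2) and the standard library are available. Lean on these libraries where they do the work, as an engineer would, in place of code of your own. Each camera call takes 0.05 s, during which the arm holds its last target. There are 200 camera calls.

### The job

Tighten the left one of the two ratchet clamps (left as seen from the robot) by swinging its lever to and fro by the wooden grip: it spins loose one way and grips the other, so find out which way drives the jaw, and pump it until the wooden block is held firmly between jaw and tail stop. Leave the right clamp open as it is, and let go of the lever at the end.

Things in the scene. Friction and masses are not known exactly. Their poses are not given: they have to be found in the camera images.
- clamp_a: One of two ratchet clamps screwed to the bench, a left- and a right-hand model; which stands on the left varies. Steel base plate 285 x 100 x 12 mm; origin on the bench under the lever's pivot, x towards jaw and tail stop (plate from x -70 to 215 mm), z up. At the pivot a toothed steel wheel of diameter 84 mm, z 30 to 42 mm, under the lever. Only the grip rises above 75 mm.
- grip_a: Upright round wooden grip at the end of this clamp's lever: diameter 26 mm, 55 mm tall, free to spin about its own axis. Origin at the centre of its underside, on the lever arm, 58 mm above the bench and 120 mm from the pivot axis; its top is 113 mm above the bench. The arm under it is 22 mm wide and ends 15 mm beyond the grip's axis.
- lever_a (a joint): Angle of this clamp's lever (rad), + anticlockwise seen from above; at 0 the arm points along the clamp's -x. Stops at -0.7 and 0.7; stays where left. One way its brass pawl grips the wheel (24 teeth; up to 0.27 rad lost first) and drives the jaw; the other way it clicks over, loose. The two clamps grip opposite ways: try both. At the grip: 1 N loose, 6 N driving, over 15 N when tight.
- jaw_a: Sliding jaw, grey block 16 x 60 x 50 mm with a wooden pad; origin at the centre of the pad's pressing face, 38 mm above the bench, looking along the clamp's x. At the start 80 mm from the pivot axis; slides along the clamp's x towards the tail stop, 16 mm per rad of driven lever swing. Stiff (40 N of friction), stays where it is left. The block is tight after 14 to 30 mm of travel.
- block_a: Plain wooden block, 45 (x) x 70 x 60 mm tall, loose on this clamp's base plate between the jaw pad and the tail stop; origin at the centre of its underside, 12 mm above the bench. The tail stop's face is 139 to 154 mm from the pivot axis (set differently each time, locked).
- clamp_b: One of two ratchet clamps screwed to the bench, a left- and a right-hand model; which stands on the left varies. Steel base plate 285 x 100 x 12 mm; origin on the bench under the lever's pivot, x towards jaw and tail stop (plate from x -70 to 215 mm), z up. At the pivot a toothed steel wheel of diameter 84 mm, z 30 to 42 mm, under the lever. Only the grip rises above 75 mm.
- grip_b: Upright round wooden grip at the end of this clamp's lever: diameter 26 mm, 55 mm tall, free to spin about its own axis. Origin at the centre of its underside, on the lever arm, 58 mm above the bench and 120 mm from the pivot axis; its top is 113 mm above the bench. The arm under it is 22 mm wide and ends 15 mm beyond the grip's axis.
- lever_b (a joint): Angle of this clamp's lever (rad), + anticlockwise seen from above; at 0 the arm points along the clamp's -x. Stops at -0.7 and 0.7; stays where left. One way its brass pawl grips the wheel (24 teeth; up to 0.27 rad lost first) and drives the jaw; the other way it clicks over, loose. The two clamps grip opposite ways: try both. At the grip: 1 N loose, 6 N driving, over 15 N when tight.
- jaw_b: Sliding jaw, grey block 16 x 60 x 50 mm with a wooden pad; origin at the centre of the pad's pressing face, 38 mm above the bench, looking along the clamp's x. At the start 80 mm from the pivot axis; slides along the clamp's x towards the tail stop, 16 mm per rad of driven lever swing. Stiff (40 N of friction), stays where it is left. The block is tight after 14 to 30 mm of travel.
- block_b: Plain wooden block, 45 (x) x 70 x 60 mm tall, loose on this clamp's base plate between the jaw pad and the tail stop; origin at the centre of its underside, 12 mm above the bench. The tail stop's face is 139 to 154 mm from the pivot axis (set differently each time, locked).
Things that resemble listed ones, but are neither listed nor needed, are in the scene too. What is shaped like the block_b but black is not meant. What is shaped like the block_a but pink is not meant.

How it is judged:
On the way:
1. the left clamp's jaw has been driven at least 5 mm forward, with the fingers working its grip (((world y of clamp_a above 0 m and x of jaw_a in the frame of clamp_a above 0.085 m and contact force between the fingers and grip_a above 0.3 N) or (world y of clamp_b above 0 m and x of jaw_b in the frame of clamp_b above 0.085 m and contact force between the fingers and grip_b above 0.3 N))).
At the end, for the whole second after the job is handed in: The left clamp's jaw has closed (travel over 11 mm) and presses its block against the tail stop with more than 5 N, at rest; the block stands upright and square to the jaw within 0.1 rad; the right clamp's jaw has not advanced by more than 4 mm (((world y of clamp_a above 0 m and x of jaw_a in the frame of clamp_a above 0.091 m and linear speed of jaw_a below 0.002 m/s and contact force between jaw_a and block_a above 5 N and angle between block_a's own z axis and vertical below 0.1 rad and angle between the x axis of block_a and the x axis of clamp_a, either way round below 0.1 rad) or (world y of clamp_b above 0 m and x of jaw_b in the frame of clamp_b above 0.091 m and linear speed of jaw_b below 0.002 m/s and contact force between jaw_b and block_b above 5 N and angle between block_b's own z axis and vertical below 0.1 rad and angle between the x axis of block_b and the x axis of clamp_b, either way round below 0.1 rad)) and ((world y of clamp_a below 0 m and x of jaw_a in the frame of clamp_a below 0.084 m) or (world y of clamp_b below 0 m and x of jaw_b in the frame of clamp_b below 0.084 m))); the robot touches nothing.
It fails at once if the right clamp's jaw is advanced by more than 4 mm ((world y of clamp_a below 0 m and x of jaw_a in the frame of clamp_a above 0.084 m) or (world y of clamp_b below 0 m and x of jaw_b in the frame of clamp_b above 0.084 m)).
It also fails if it takes over 58 s, if anything falls off the work surface, if the arm or the gripper's body presses on something with over 40 N, if the wrist force passes 120 N, or if a joint passes its speed limit or range.

## Working session

There is one attempt and no reset: what is moved stays moved. The work goes in short steps, Python scripts to look and compute and a tool call to move; the robot and the scene stay as the last step left them, time stands still between calls to the robot, and variables do not carry over. Pictures are saved under pics/ and viewed, at most 10 in all, crops included, and the job is handed in when it is done.

Besides the shell and the picture viewer there is one more tool, called after "Call:" as name([rows], argument=value, ...), one row to a line, values as JSON. step_arm: Moves the arm, as the interface text tells. Its arguments: {"type":"object","properties":{"moves":{"type":"array"},"grip_force":{"type":"number"}},"required":["moves"]}

```bash
mkdir -p pics; cat > h.py <<'E'
from workcell import telemetry, imaging, env
import numpy as np, cv2
def shot(n,f):
    im=imaging.read_camera(n); cv2.imwrite('pics/'+f,cv2.cvtColor(im,cv2.COLOR_RGB2BGR)); return im
def ray(n,u,v,z):
    p=imaging.camera_params(n);K=np.array(p['camera_matrix']);T=np.array(p['pose'])
    d=np.linalg.inv(K)@[u,v,1];d=T[:3,:3]@[d[0],-d[1],-d[2]];o=T[:3,3]
    return o+d*(z-o[2])/d[2]
E
python3 - <<'E'
from h import *
shot('top','t1.png');shot('side','s1.png')
for n in('top','side'):
    print({k:np.round(v,3).tolist() for k,v in imaging.camera_params(n).items()})
print(telemetry.get_state())
E
```

```text
{'camera_matrix': [[445.341, 0.0, 282.636], [0.0, 445.341, 207.028], [0.0, 0.0, 1.0]], 'pose': [[-0.005, 0.994, -0.113, 0.486], [-1.0, -0.002, 0.024, 0.03], [0.023, 0.113, 0.993, 1.238], [0.0, 0.0, 0.0, 1.0]]}
{'camera_matrix': [[464.703, 0.0, 284.147], [0.0, 464.703, 209.2], [0.0, 0.0, 1.0]], 'pose': [[-0.917, 0.309, -0.25, 0.359], [-0.398, -0.718, 0.571, 0.599], [-0.003, 0.624, 0.782, 0.845], [0.0, 0.0, 0.0, 1.0]]}
{'clock': 0.1, 'joint_pos': array([-1.31060587e+00,  3.13947022e-01,  4.51086149e-02,  1.30361584e+00,
        9.21684696e-06,  1.43117399e+00]), 'qvel': array([-0.00031261, -0.00170475,  0.00267608,  0.00026314,  0.00089083,
        0.00099662]), 'tau': array([ 2.34693834e-03, -4.81726635e+01,  2.99244171e+01,  1.27464309e-02,
       -7.47637591e-05,  1.73295490e-05]), 'tcp_pos': array([ 0.22368039, -0.52921684,  0.23049225]), 'orientation': array([-8.27732079e-04,  9.80084833e-01,  1.98577523e-01, -4.53427785e-05]), 'wrist_force': array([-1.13488219, -0.19477378,  0.22925267]), 'ft_torque': array([-0.0182    ,  0.05197364,  0.03528785]), 'grip_force': 0.0, 'finger_gap': 0.08565040515102129}
```

View pics/t1.png

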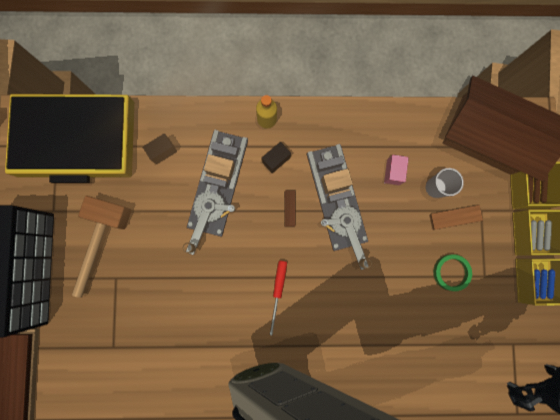

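View pics/s1.png

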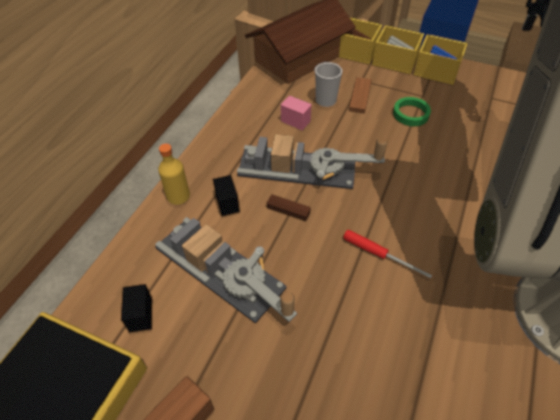

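The top view shows the left clamp's wheel at about (209,206), its grip at about (190,248) and its jaw and block at about (218,168). The side view shows the same grip at about (288,303). I'll zoom in on the left clamp.

```bash
python3 - <<'E'
from h import *
a=cv2.imread('pics/t1.png')[120:265,165:265]; b=cv2.imread('pics/s1.png')[205:335,150:310]
a=cv2.resize(a,None,fx=4,fy=4,interpolation=cv2.INTER_CUBIC);b=cv2.resize(b,(390,317),interpolation=cv2.INTER_CUBIC)
o=np.zeros((580,800,3),np.uint8);o[:580,:400]=a;o[:317,405:795]=b;cv2.imwrite('pics/c1.png',o)
E
```

```text
(no output)
```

View pics/c1.png

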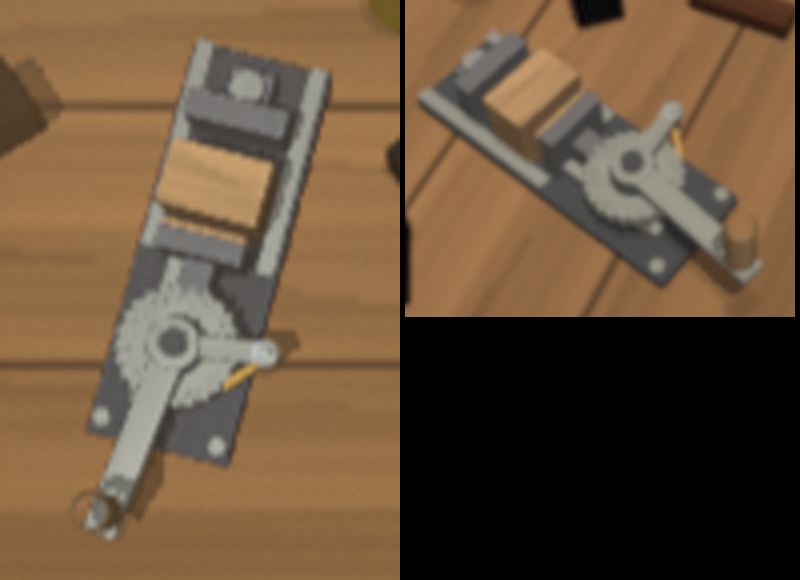

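```bash
python3 - <<'E'
from h import *
r=lambda *a:print(np.round(ray(*a),4)[:2])
P=ray('top',208.5,205.5,.065);G=ray('top',188.75,247,.113)
r('top',208.5,205.5,.065);r('side',243.5,270.6,.065);r('top',188.75,247,.113);r('side',288.3,295.3,.113)
c=np.array([ray('top',*p,.012)[:2] for p in[(214.25,130),(247.5,138.75),(222,236.25),(187,227.5)]])
print(c.round(4), [np.linalg.norm(c[i]-c[(i+1)%4]).round(3) for i in range(4)])
x=(c[0]+c[1]-c[2]-c[3]);x/=np.linalg.norm(x);print('x',x,np.degrees(np.arctan2(x[1],x[0])))
print('pivot from plate',(c[2]+c[3])/2+.07*x, 'dist',np.linalg.norm((G-P)[:2]))
E
```

```text
[0.6238 0.1981]
[0.6211 0.2004]
[0.5136 0.2391]
[0.5103 0.2387]
[[0.8441 0.1926]
 [0.819  0.099 ]
 [0.5451 0.1676]
 [0.5694 0.2636]] [np.float64(0.097), np.float64(0.282), np.float64(0.099), np.float64(0.284)]
x [ 0.96906605 -0.24680152] -14.288322887783039
pivot from plate [0.625055   0.19836458] dist 0.11757517366545615
```

Both cameras agree within 3 mm. The pivot is at (0.624, 0.199), the clamp heading is -14.3°, the grip is at (0.512, 0.239), and the lever is near -0.09 rad. I'll move above the grip first.

Call:
step_arm([
  [[565, -596, 0], [0, 0, -2.49], 85],
  [[565, -596, 0], [0, 0, -2.49], 85],
  [[565, -596, 0], [0, 0, -2.49], 85],
  [[565, -596, 0], [0, 0, -2.49], 85],
  [[565, -596, 0], [0, 0, -2.49], 85],
  [[565, -596, 0], [0, 0, -2.49], 85],
  [[565, -596, 0], [0, 0, -2.49], 85],
  [[565, -596, 0], [0, 0, -2.49], 85],
])

```text
clock: 0.77
tcp_pos: [0.3408, -0.2155, 0.2311]
orientation: [-0.0, 0.763, 0.646, 0.0]
wrist_force: [1.1, 0.3, -0.0]
finger_gap: 0.0855
grip_force: 0.0
```

```bash
cat >> h.py <<'E'
from scipy.spatial.transform import Rotation as R
PIV=np.array([.624,.199]);HD=np.radians(-14.3)
def gp(a,r=.12): t=HD+np.pi+a; return PIV+r*np.array([np.cos(t),np.sin(t)])
def to(xyz,yhead):
    s=telemetry.get_state();q=s['orientation'];T=R.from_quat([q[1],q[2],q[3],q[0]])
    yd=np.radians(yhead);y=np.array([np.cos(yd),np.sin(yd),0]);z=np.array([0,0,-1.]);
    W=R.from_matrix(np.c_[np.cross(y,z),y,z])
    print('clock',s['clock'],'tcp',s['tcp_pos'].round(4),'lev',lev(s['tcp_pos']),'F',s['wrist_force'].round(1),'gap',round(s['finger_gap'],4))
    print('mm',(T.inv().apply(np.array(xyz)-s['tcp_pos'])*1e3).round(1),'rot',(T.inv()*W).as_rotvec().round(3))
def lev(p):
    d=np.array(p[:2])-PIV;a=np.arctan2(d[1],d[0])-HD-np.pi
    return round((a+np.pi)%(2*np.pi)-np.pi,3),round(np.hypot(*d),4)
E
python3 -c "
from h import *
to([.512,.239,.2],75.7)"
```

```text
clock 0.7667 tcp [ 0.3408 -0.2155  0.2311] lev (np.float64(1.221), np.float64(0.502)) F [ 1.1  0.3 -0. ] gap 0.0855
mm [476.5  94.   31.1] rot [ 0.    -0.    -1.487]
```

Call:
step_arm([
  [[476, 94, 20], [0, 0, -1.49], 85],
  [[476, 94, 20], [0, 0, -1.49], 85],
  [[476, 94, 20], [0, 0, -1.49], 85],
  [[476, 94, 20], [0, 0, -1.49], 85],
  [[476, 94, 20], [0, 0, -1.49], 85],
  [[476, 94, 20], [0, 0, -1.49], 85],
  [[476, 94, 20], [0, 0, -1.49], 85],
  [[476, 94, 20], [0, 0, -1.49], 85],
])

```text
clock: 1.43
tcp_pos: [0.4601, 0.0957, 0.2173]
orientation: [-0.0, 0.359, 0.933, -0.0]
wrist_force: [0.8, -1.8, -0.1]
finger_gap: 0.0853
grip_force: 0.0
```

```bash
python3 -c "
from h import *
to([.512,.239,.2],75.7)"
```

```text
clock 1.4333 tcp [0.4601 0.0957 0.2173] lev (np.float64(0.812), np.float64(0.1938)) F [ 0.8 -1.8 -0.1] gap 0.0853
mm [ 57.6 141.2  17.2] rot [-0.    -0.    -0.486]
```

Call:
step_arm([
  [[58, 141, 17], [0, 0, -0.486], 85],
  [[58, 141, 17], [0, 0, -0.486], 85],
  [[58, 141, 17], [0, 0, -0.486], 85],
  [[58, 141, 17], [0, 0, -0.486], 85],
  [[58, 141, 17], [0, 0, -0.486], 85],
  [[58, 141, 80], [0, 0, -0.486], 85],
  [[58, 141, 80], [0, 0, -0.486], 85],
  [[58, 141, 80], [0, 0, -0.486], 85],
])

```text
clock: 2.1
tcp_pos: [0.5087, 0.2354, 0.1322]
orientation: [-0.004, 0.128, 0.992, -0.002]
wrist_force: [-0.7, -0.1, -0.1]
finger_gap: 0.0852
grip_force: 0.0
```

```bash
python3 -c "
from h import *
shot('side','s2.png');cv2.imwrite('pics/s2c.png',cv2.resize(cv2.imread('pics/s2.png')[190:370,140:380],None,fx=3,fy=3))
to([.512,.239,.07],75.7)"
```

```text
clock 2.15 tcp [0.51   0.2356 0.1349] lev (np.float64(-0.061), np.float64(0.1197)) F [ 0.1  0.3 -0. ] gap 0.0847
mm [-1.4  4.  64.9] rot [-0.004 -0.006 -0.007]
```

View pics/s2c.png

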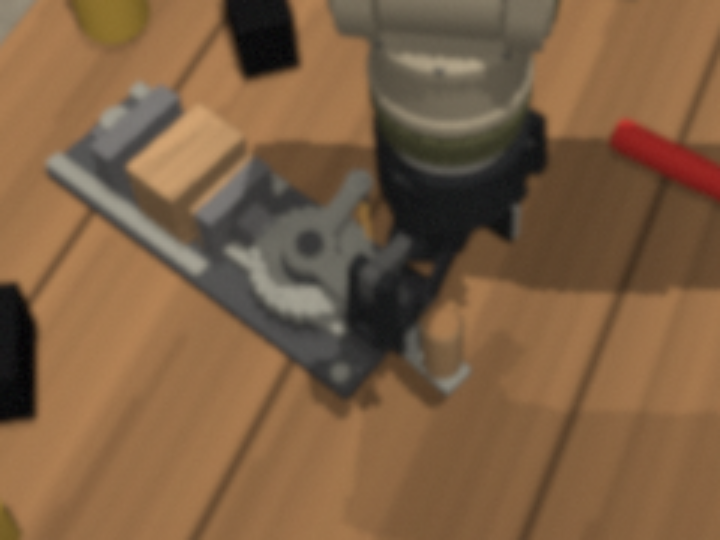

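The fingers straddle the grip, which is at about (445,340) in the crop. I'll descend and close.

Call:
step_arm([
  [[-1, 4, 35], [0, 0, 0], 85],
  [[-1, 4, 65], [0, 0, 0], 85],
  [[-1, 4, 65], [0, 0, 0], 85],
  [[-1, 4, 65], [0, 0, 0], 20],
  [[-1, 4, 65], [0, 0, 0], 20],
  [[-1, 4, 65], [0, 0, 0], 20],
  [[-1, 4, 65], [0, 0, 0], 20],
  [[-1, 4, 65], [0, 0, 0], 20],
], grip_force=50)

```text
clock: 2.82
tcp_pos: [0.5157, 0.2404, 0.0743]
orientation: [0.001, 0.128, 0.992, 0.001]
wrist_force: [-0.5, -1.9, 6.0]
finger_gap: 0.0251
grip_force: 17.4
```

```bash
python3 -c "
from h import *
to([.512,.239,.07],75.7)"
```

```text
clock 2.8167 tcp [0.5157 0.2404 0.0743] lev (np.float64(-0.116), np.float64(0.1159)) F [-0.5 -1.9  6. ] gap 0.0251
mm [ 3.3 -2.3  4.3] rot [ 0.001  0.003 -0.006]
```

The grip is held at a gap of 25 mm. Next I'll compute arc rows for a test swing.

```bash
cat >> h.py <<'E'
def arc(angs,r=.119):
    s=telemetry.get_state();q=s['orientation'];T=R.from_quat([q[1],q[2],q[3],q[0]]);p=s['tcp_pos']
    a0,r0=lev(p);h=np.degrees(np.arctan2(*T.apply([0,1,0])[1::-1]))
    print('clock',round(s['clock'],2),'lev',a0,r0,'yhead rel',round((h-75.7)/57.3,3),'z',p[2].round(4),'F',s['wrist_force'].round(1),'gap',round(s['finger_gap'],4))
    for a in angs:
        d=T.inv().apply(np.r_[gp(a,r)-p[:2],0])*1e3
        print([[*d.round(0)[:2].astype(int).tolist(),0],[0,0,round(-(a-np.radians(h-75.7)),2)],20])
E
python3 -c "
from h import *
arc(np.r_[-.05:.6:.1][:7].tolist()+[.55])
arc([-.2,-.3,-.4,-.5,-.6,-.6])"
```

```text
clock 2.82 lev -0.116 0.1159 yhead rel -0.006 z 0.0743 F [-0.5 -1.9  6. ] gap 0.0251
[[4, -7, 0], [0, 0, np.float64(0.04)], 20]
[[4, -19, 0], [0, 0, np.float64(-0.06)], 20]
[[2, -31, 0], [0, 0, np.float64(-0.16)], 20]
[[0, -43, 0], [0, 0, np.float64(-0.26)], 20]
[[-4, -54, 0], [0, 0, np.float64(-0.36)], 20]
[[-8, -65, 0], [0, 0, np.float64(-0.46)], 20]
[[-14, -75, 0], [0, 0, np.float64(-0.56)], 20]
[[-14, -75, 0], [0, 0, np.float64(-0.56)], 20]
clock 2.82 lev -0.116 0.1159 yhead rel -0.006 z 0.0743 F [-0.5 -1.9  6. ] gap 0.0251
[[2, 10, 0], [0, 0, np.float64(0.19)], 20]
[[-1, 22, 0], [0, 0, np.float64(0.29)], 20]
[[-5, 33, 0], [0, 0, np.float64(0.39)], 20]
[[-10, 44, 0], [0, 0, np.float64(0.49)], 20]
[[-17, 54, 0], [0, 0, np.float64(0.59)], 20]
[[-17, 54, 0], [0, 0, np.float64(0.59)], 20]
```

Call:
step_arm([
  [[2, -7, 0], [0, 0, -0.03], 20],
  [[3, -19, 0], [0, 0, -0.1], 20],
  [[2, -31, 0], [0, 0, -0.18], 20],
  [[0, -43, 0], [0, 0, -0.26], 20],
  [[-4, -54, 0], [0, 0, -0.36], 20],
  [[-8, -65, 0], [0, 0, -0.46], 20],
  [[-14, -75, 0], [0, 0, -0.56], 20],
])

```text
clock: 3.4
tcp_pos: [0.5135, 0.1646, 0.0746]
orientation: [0.005, -0.154, 0.988, 0.001]
wrist_force: [8.2, 4.1, -2.8]
finger_gap: 0.0245
grip_force: 49.7
```

```bash
python3 -c "
from h import *
arc([.45,.35,.25,.15,.05,-.05,-.15,-.25])"
```

```text
clock 3.4 lev 0.552 0.1157 yhead rel 0.559 z 0.0746 F [ 8.2  4.1 -2.8] gap 0.0245
[[3, 12, 0], [0, 0, np.float64(0.11)], 20]
[[1, 24, 0], [0, 0, np.float64(0.21)], 20]
[[-2, 35, 0], [0, 0, np.float64(0.31)], 20]
[[-7, 46, 0], [0, 0, np.float64(0.41)], 20]
[[-12, 57, 0], [0, 0, np.float64(0.51)], 20]
[[-18, 67, 0], [0, 0, np.float64(0.61)], 20]
[[-25, 77, 0], [0, 0, np.float64(0.71)], 20]
[[-34, 85, 0], [0, 0, np.float64(0.81)], 20]
```

The resistance was about 1.5 N tangential, so + looks loose. The radial pull shows my arc radius should be about 0.116. Now I'll swing the other way.

Call:
step_arm([
  [[1, 12, 0], [0, 0, 0.11], 20],
  [[-2, 24, 0], [0, 0, 0.21], 20],
  [[-5, 35, 0], [0, 0, 0.31], 20],
  [[-10, 46, 0], [0, 0, 0.41], 20],
  [[-15, 56, 0], [0, 0, 0.51], 20],
  [[-21, 65, 0], [0, 0, 0.61], 20],
  [[-28, 74, 0], [0, 0, 0.71], 20],
  [[-36, 82, 0], [0, 0, 0.81], 20],
])

```text
clock: 4.07
tcp_pos: [0.5207, 0.2518, 0.0745]
orientation: [0.002, 0.253, 0.967, -0.001]
wrist_force: [0.5, -8.0, 6.3]
finger_gap: 0.0245
grip_force: 51.5
```

```bash
python3 -c "
from h import *
s=shot('top','t3.png');a=cv2.imread('pics/t1.png')[120:265,165:265];b=cv2.imread('pics/t3.png')[120:265,165:265]
cv2.imwrite('pics/t3c.png',cv2.resize(np.hstack([a,b]),None,fx=4,fy=4,interpolation=cv2.INTER_CUBIC))
arc([-.35,-.45,-.55,-.63,-.63],.116)"
```

```text
clock 4.12 lev -0.241 0.116 yhead rel -0.266 z 0.0745 F [ 1.7 -4.2  4.8] gap 0.0244
[[0, 13, 0], [0, 0, np.float64(0.08)], 20]
[[-2, 24, 0], [0, 0, np.float64(0.18)], 20]
[[-5, 35, 0], [0, 0, np.float64(0.28)], 20]
[[-8, 44, 0], [0, 0, np.float64(0.36)], 20]
[[-8, 44, 0], [0, 0, np.float64(0.36)], 20]
```

View pics/t3c.png

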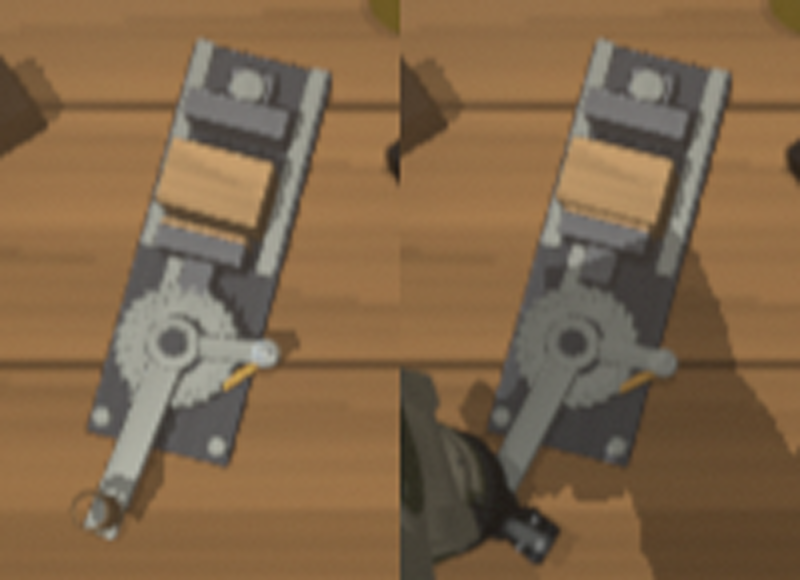

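The jaw has advanced by about 10 mm (its front edge went from y 240 to 222 in the crop) and touches the block, so clockwise (-) drives. I'll continue the stroke.

Call:
step_arm([
  [[0, 13, 0], [0, 0, 0.08], 20],
  [[-2, 24, 0], [0, 0, 0.18], 20],
  [[-5, 35, 0], [0, 0, 0.28], 20],
  [[-8, 44, 0], [0, 0, 0.36], 20],
  [[-8, 44, 0], [0, 0, 0.36], 20],
])

```text
clock: 4.53
tcp_pos: [0.5489, 0.2876, 0.0745]
orientation: [0.001, 0.421, 0.907, 0.0]
wrist_force: [0.3, -4.0, 8.2]
finger_gap: 0.0241
grip_force: 51.7
```

```bash
python3 -c "
from h import *
arc(np.r_[-.5:.21:.1],.116)"
```

```text
clock 4.53 lev -0.618 0.1161 yhead rel -0.619 z 0.0745 F [ 0.3 -4.   8.2] gap 0.0241
[[-1, -14, 0], [0, 0, np.float64(-0.12)], 20]
[[-3, -25, 0], [0, 0, np.float64(-0.22)], 20]
[[-6, -36, 0], [0, 0, np.float64(-0.32)], 20]
[[-10, -47, 0], [0, 0, np.float64(-0.42)], 20]
[[-15, -57, 0], [0, 0, np.float64(-0.52)], 20]
[[-22, -67, 0], [0, 0, np.float64(-0.62)], 20]
[[-29, -76, 0], [0, 0, np.float64(-0.72)], 20]
[[-37, -85, 0], [0, 0, np.float64(-0.82)], 20]
```

Call:
step_arm([
  [[-1, -14, 0], [0, 0, -0.12], 20],
  [[-3, -25, 0], [0, 0, -0.22], 20],
  [[-6, -36, 0], [0, 0, -0.32], 20],
  [[-10, -47, 0], [0, 0, -0.42], 20],
  [[-15, -57, 0], [0, 0, -0.52], 20],
  [[-22, -67, 0], [0, 0, -0.62], 20],
  [[-29, -76, 0], [0, 0, -0.72], 20],
  [[-37, -85, 0], [0, 0, -0.82], 20],
])

```text
clock: 5.2
tcp_pos: [0.5083, 0.2046, 0.0745]
orientation: [0.002, 0.02, 1.0, 0.001]
wrist_force: [4.4, 1.1, 2.7]
finger_gap: 0.0247
grip_force: 51.0
```

```bash
python3 -c "
from h import *
arc([.3,.4,.5,.6,.62],.116)"
```

```text
clock 5.2 lev 0.201 0.1158 yhead rel 0.21 z 0.0745 F [4.4 1.1 2.7] gap 0.0247
[[0, -11, 0], [0, 0, np.float64(-0.09)], 20]
[[-2, -23, 0], [0, 0, np.float64(-0.19)], 20]
[[-5, -34, 0], [0, 0, np.float64(-0.29)], 20]
[[-9, -45, 0], [0, 0, np.float64(-0.39)], 20]
[[-9, -47, 0], [0, 0, np.float64(-0.41)], 20]
```

Call:
step_arm([
  [[0, -11, 0], [0, 0, -0.09], 20],
  [[-2, -23, 0], [0, 0, -0.19], 20],
  [[-5, -34, 0], [0, 0, -0.29], 20],
  [[-9, -46, 0], [0, 0, -0.4], 20],
  [[-9, -46, 0], [0, 0, -0.4], 20],
])

```text
clock: 5.62
tcp_pos: [0.5164, 0.1569, 0.0745]
orientation: [0.003, -0.177, 0.984, -0.0]
wrist_force: [3.6, 0.5, 5.8]
finger_gap: 0.0246
grip_force: 51.2
```

```bash
python3 -c "
from h import *
arc(np.r_[.5:-.21:-.1],.116)"
```

```text
clock 5.62 lev 0.622 0.1155 yhead rel 0.606 z 0.0745 F [3.6 0.5 5.8] gap 0.0246
[[0, 14, 0], [0, 0, np.float64(0.11)], 20]
[[-2, 26, 0], [0, 0, np.float64(0.21)], 20]
[[-5, 37, 0], [0, 0, np.float64(0.31)], 20]
[[-9, 48, 0], [0, 0, np.float64(0.41)], 20]
[[-14, 58, 0], [0, 0, np.float64(0.51)], 20]
[[-20, 68, 0], [0, 0, np.float64(0.61)], 20]
[[-27, 77, 0], [0, 0, np.float64(0.71)], 20]
[[-35, 86, 0], [0, 0, np.float64(0.81)], 20]
```

Call:
step_arm([
  [[0, 14, 0], [0, 0, 0.11], 20],
  [[-2, 26, 0], [0, 0, 0.21], 20],
  [[-5, 37, 0], [0, 0, 0.31], 20],
  [[-9, 48, 0], [0, 0, 0.41], 20],
])

```text
clock: 5.95
tcp_pos: [0.5083, 0.2055, 0.0745]
orientation: [0.004, 0.032, 0.999, -0.001]
wrist_force: [7.5, -7.6, 2.5]
finger_gap: 0.0244
grip_force: 51.1
```

```bash
python3 -c "
from h import *
arc([.12,.02,-.08,-.18],.116)"
```

```text
clock 5.95 lev 0.193 0.1159 yhead rel 0.185 z 0.0745 F [ 7.5 -7.6  2.5] gap 0.0244
[[0, 8, 0], [0, 0, np.float64(0.07)], 20]
[[-1, 20, 0], [0, 0, np.float64(0.17)], 20]
[[-4, 31, 0], [0, 0, np.float64(0.27)], 20]
[[-8, 42, 0], [0, 0, np.float64(0.37)], 20]
```

Call:
step_arm([
  [[0, 8, 0], [0, 0, 0.07], 20],
  [[-1, 20, 0], [0, 0, 0.17], 20],
  [[-4, 31, 0], [0, 0, 0.27], 20],
])

```text
clock: 6.2
tcp_pos: [0.514, 0.2359, 0.0745]
orientation: [0.004, 0.166, 0.986, -0.001]
wrist_force: [4.4, -9.2, 6.6]
finger_gap: 0.0249
grip_force: 51.3
```

```bash
python3 -c "
from h import *
arc([-.15,-.2,-.25,-.3,-.35,-.4],.116)"
```

```text
clock 6.2 lev -0.074 0.116 yhead rel -0.085 z 0.0745 F [ 4.4 -9.2  6.6] gap 0.0249
[[0, 9, 0], [0, 0, np.float64(0.07)], 20]
[[-1, 15, 0], [0, 0, np.float64(0.12)], 20]
[[-2, 20, 0], [0, 0, np.float64(0.17)], 20]
[[-3, 26, 0], [0, 0, np.float64(0.22)], 20]
[[-4, 32, 0], [0, 0, np.float64(0.27)], 20]
[[-6, 37, 0], [0, 0, np.float64(0.32)], 20]
```

Call:
step_arm([
  [[0, 9, 0], [0, 0, 0.07], 20],
  [[-1, 15, 0], [0, 0, 0.12], 20],
  [[-2, 20, 0], [0, 0, 0.17], 20],
  [[-3, 26, 0], [0, 0, 0.22], 20],
])

```text
clock: 6.53
tcp_pos: [0.5235, 0.2571, 0.0744]
orientation: [0.003, 0.273, 0.962, -0.004]
wrist_force: [-1.0, -21.7, 13.7]
finger_gap: 0.0242
grip_force: 52.5
```

```bash
python3 -c "
from h import *
arc([-.35,-.4,-.45,-.5,-.55,-.6],.116)"
```

```text
clock 6.53 lev -0.274 0.1161 yhead rel -0.303 z 0.0744 F [ -1.  -21.7  13.7] gap 0.0242
[[0, 9, 0], [0, 0, np.float64(0.05)], 20]
[[-1, 15, 0], [0, 0, np.float64(0.1)], 20]
[[-1, 20, 0], [0, 0, np.float64(0.15)], 20]
[[-2, 26, 0], [0, 0, np.float64(0.2)], 20]
[[-4, 32, 0], [0, 0, np.float64(0.25)], 20]
[[-5, 37, 0], [0, 0, np.float64(0.3)], 20]
```

The force has risen to about 22 N, so the block is tightening. I'll press a bit more.

Call:
step_arm([
  [[0, 2, 0], [0, 0, 0], 20],
  [[0, 3, 0], [0, 0, 0], 20],
  [[0, 4, 0], [0, 0, 0], 20],
])

```text
clock: 6.78
tcp_pos: [0.5246, 0.2591, 0.0744]
orientation: [0.002, 0.272, 0.962, -0.005]
wrist_force: [-0.6, -20.0, 14.8]
finger_gap: 0.0243
grip_force: 52.3
```

```bash
python3 -c "
from h import *
arc([-.3],.116)"
```

```text
clock 6.78 lev -0.294 0.1162 yhead rel -0.301 z 0.0744 F [ -0.6 -20.   14.8] gap 0.0243
[[0, 1, 0], [0, 0, np.float64(-0.0)], 20]
```

Call:
step_arm([
  [[0, 2, 0], [0, 0, 0], 20],
  [[0, 4, 0], [0, 0, 0], 20],
  [[0, 6, 0], [0, 0, 0], 20],
  [[0, 6, 0], [0, 0, 0], 20],
])

```text
clock: 7.12
tcp_pos: [0.5306, 0.2682, 0.0745]
orientation: [0.004, 0.271, 0.962, 0.0]
wrist_force: [6.6, -5.7, 3.7]
finger_gap: 0.0243
grip_force: 51.1
```

```bash
python3 -c "
from h import *
arc([-.3],.116)"
```

```text
clock 7.12 lev -0.388 0.1162 yhead rel -0.3 z 0.0745 F [ 6.6 -5.7  3.7] gap 0.0243
[[0, -10, 0], [0, 0, np.float64(-0.0)], 20]
```

The lever suddenly gave and the force dropped to about 8 N. I'll look before going on.

```bash
python3 -c "
from h import *
shot('top','t4.png');shot('side','s4.png')
b=cv2.imread('pics/t4.png')[120:265,165:265];c=cv2.imread('pics/s4.png')[205:305,150:250]
o=np.zeros((580,800,3),np.uint8);o[:,:400]=cv2.resize(b,None,fx=4,fy=4,interpolation=cv2.INTER_CUBIC);o[:400,400:]=cv2.resize(c,None,fx=4,fy=4,interpolation=cv2.INTER_CUBIC)
cv2.imwrite('pics/c4.png',o)
arc([-.45,-.5,-.55,-.6],.116)"
```

```text
clock 7.22 lev -0.389 0.1162 yhead rel -0.3 z 0.0745 F [ 7.7 -6.   4.2] gap 0.0243
[[-1, 7, 0], [0, 0, np.float64(0.15)], 20]
[[-2, 13, 0], [0, 0, np.float64(0.2)], 20]
[[-3, 18, 0], [0, 0, np.float64(0.25)], 20]
[[-5, 24, 0], [0, 0, np.float64(0.3)], 20]
```

View pics/c4.png

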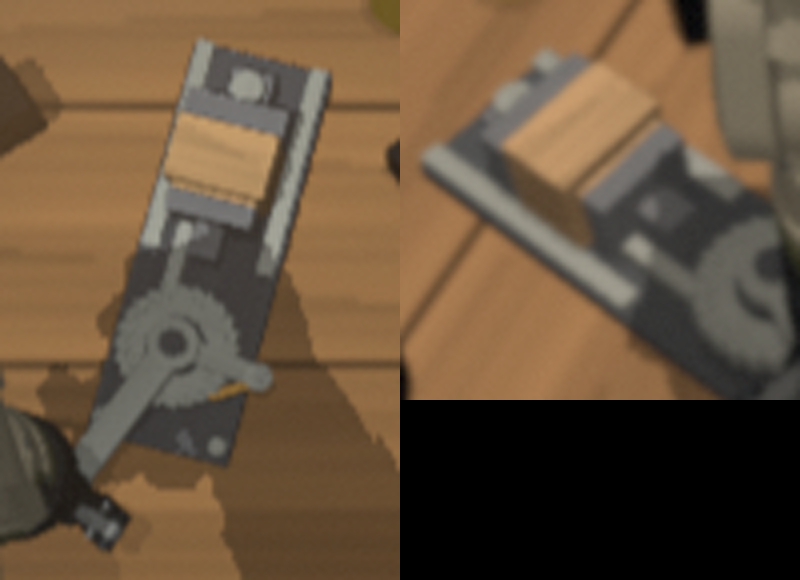

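The block is now squeezed between the jaw and the tail stop, seated and square. The pawl may have skipped a tooth, so I'll take one more stroke to check that it is tight.

Call:
step_arm([
  [[-1, 7, 0], [0, 0, 0.08], 20],
  [[-2, 11, 0], [0, 0, 0.13], 20],
  [[-2, 14, 0], [0, 0, 0.17], 20],
  [[-2, 14, 0], [0, 0, 0.2], 20],
])

```text
clock: 7.55
tcp_pos: [0.5387, 0.278, 0.0745]
orientation: [0.003, 0.367, 0.93, -0.001]
wrist_force: [3.6, -9.3, 6.8]
finger_gap: 0.0244
grip_force: 51.5
```

```bash
python3 -c "
from h import *
arc([-.5,-.55,-.6],.116);arc(np.r_[-.4:.31:.1],.116)"
```

```text
clock 7.55 lev -0.498 0.1163 yhead rel -0.502 z 0.0745 F [ 3.6 -9.3  6.8] gap 0.0244
[[0, 0, 0], [0, 0, np.float64(-0.0)], 20]
[[0, 6, 0], [0, 0, np.float64(0.05)], 20]
[[-1, 12, 0], [0, 0, np.float64(0.1)], 20]
clock 7.55 lev -0.498 0.1163 yhead rel -0.502 z 0.0745 F [ 3.6 -9.3  6.8] gap 0.0244
[[-1, -11, 0], [0, 0, np.float64(-0.1)], 20]
[[-3, -23, 0], [0, 0, np.float64(-0.2)], 20]
[[-6, -34, 0], [0, 0, np.float64(-0.3)], 20]
[[-10, -45, 0], [0, 0, np.float64(-0.4)], 20]
[[-15, -55, 0], [0, 0, np.float64(-0.5)], 20]
[[-21, -65, 0], [0, 0, np.float64(-0.6)], 20]
[[-28, -74, 0], [0, 0, np.float64(-0.7)], 20]
[[-36, -83, 0], [0, 0, np.float64(-0.8)], 20]
```

Call:
step_arm([
  [[0, 3, 0], [0, 0, 0.03], 20],
  [[0, 6, 0], [0, 0, 0.06], 20],
  [[-1, 10, 0], [0, 0, 0.09], 20],
])

```text
clock: 7.8
tcp_pos: [0.5426, 0.2819, 0.0744]
orientation: [0.002, 0.409, 0.913, -0.005]
wrist_force: [-9.4, -20.0, 19.5]
finger_gap: 0.0248
grip_force: 53.0
```

```bash
python3 -c "
from h import *
shot('top','t5.png')
arc([-.6,-.62,-.65],.116)
a=cv2.imread('pics/t4.png')[140:190,195:245].astype(int);b=cv2.imread('pics/t5.png')[140:190,195:245].astype(int)
d=abs(a-b).sum(2);print(d.max(),(d>40).sum())"
```

```text
clock 7.85 lev -0.547 0.1162 yhead rel -0.594 z 0.0744 F [ -5.1 -17.9  16.7] gap 0.0246
[[0, 6, 0], [0, 0, np.float64(0.01)], 20]
[[0, 9, 0], [0, 0, np.float64(0.03)], 20]
[[0, 12, 0], [0, 0, np.float64(0.06)], 20]
159 238
```

The resistance is above 20 N again, one tooth pitch further (-0.55 rad), so the clamp is tight. I'll ease off, open the fingers and rise.

Call:
step_arm([
  [[0, -4, 0], [0, 0, 0], 20],
  [[0, -8, 0], [0, 0, 0], 20],
  [[0, -8, 0], [0, 0, 0], 20],
  [[0, -8, 0], [0, 0, 0], 60],
  [[0, -8, 0], [0, 0, 0], 60],
  [[0, -8, 0], [0, 0, 0], 60],
  [[0, -8, -30], [0, 0, 0], 60],
  [[0, -8, -60], [0, 0, 0], 60],
])

```text
clock: 8.52
tcp_pos: [0.5353, 0.2812, 0.1306]
orientation: [-0.002, 0.406, 0.914, -0.002]
wrist_force: [0.9, 0.4, 0.9]
finger_gap: 0.06
grip_force: 0.0
```

Call:
step_arm([
  [[0, 0, -35], [0, 0, 0], 60],
  [[0, 0, -70], [0, 0, 0], 60],
  [[60, 0, -80], [0, 0, 0], 60],
  [[60, 0, -80], [0, 0, 0], 60],
  [[60, 0, -80], [0, 0, 0], 60],
])

```text
clock: 8.93
tcp_pos: [0.4954, 0.329, 0.2143]
orientation: [-0.0, 0.404, 0.915, 0.001]
wrist_force: [-0.8, -0.1, 0.1]
finger_gap: 0.0601
grip_force: 0.0
```

```bash
python3 -c "
from h import *
shot('top','t6.png');shot('side','s6.png')
b=cv2.imread('pics/t6.png')[120:265,165:265];c=cv2.imread('pics/s6.png')[205:305,150:250]
o=np.zeros((580,800,3),np.uint8);o[:,:400]=cv2.resize(b,None,fx=4,fy=4,interpolation=cv2.INTER_CUBIC);o[:400,400:]=cv2.resize(c,None,fx=4,fy=4,interpolation=cv2.INTER_CUBIC)
cv2.imwrite('pics/c6.png',o)
arc([])"
```

```text
clock 9.03 lev -0.538 0.1802 yhead rel -0.584 z 0.2124 F [-0.2  0.6 -0.3] gap 0.0599
```

View pics/c6.png

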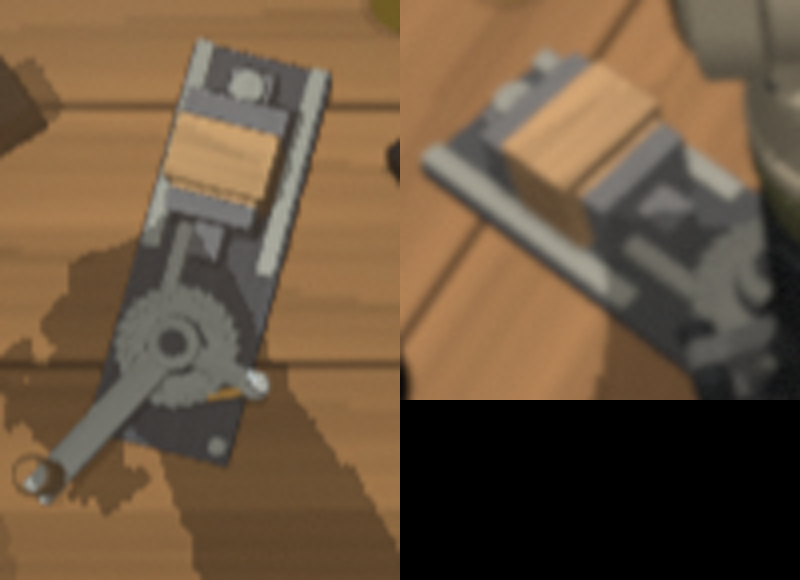

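The block is held square between the jaw (pad edge at about y 195 in the crop) and the tail stop (about y 115). The lever has been released and the gripper is clear of it. I never moved the arm near the right clamp, so I'm handing in.

```bash
python3 -c "
from h import *
print(env.hand_in())"
```

```text
the job is handed in; nothing more can be done
None
```

The left clamp is tight (driven clockwise, over 20 N at the grip), with its block held square against the tail stop, the lever released and the right clamp untouched; I handed the job in at about 9 s, but no verdict came back.

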